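Pack the cast pots and wedge the row tight

TASK

Finish packing the row on the plywood board: stand the mouth-down pink pot as the third in the row, mouth down, squared up with its brim tucked under the brim of the grey pot, and let go. Then pull the wooden wedge out of its holder by the thin end, put it down, take it again by its thick end, slide it thin end first into the gap between the pink pot and the slanted end block, and drive it home with a firm push on its butt until all three pots are jammed tight together and the wedge stays stuck by itself; leave the yellow pot, the tape roll and the jar where they are.

Things in the scene. Friction and masses are not known exactly. Their poses are not given: they have to be found in the camera images.
- board: Fixed plywood packing board 170 (x) x 268 (y) x 8 mm. Origin at table height, near its centre. The pot row runs along its y, centred on x = +30; tight row centres y = -73, -17, +39 mm. Straight end block with face at y = -105, slanted one at the +y end. Lip 12 mm high behind the row, face at x = +64, y -108 to +70. Bare apron in front (x -90 to -5) faces the robot.
- slant (a point): Middle of the slanted end block's inner face (board x = +30, y = +100.5 mm) on the board's surface; axes as the board's. The block spans board x -3 to +63, top 52 mm over the table (the straight block too). Its face slants at the wedge's taper: y falls 0.1385 mm per mm of x, so the gap is widest in front. Gap open at both x ends.
- gap_mouth (a point): Middle of the front mouth of the wedge gap (board x = -3, y = +88 mm) on the board's surface; axes as the board's. About 34 mm wide with the row tight. The wedge goes in along the board's +x and jams with its thin end about at board x = +60 to +80 mm; some 50 mm of its thick end stay outside.
- pot_place (a point): Where the centre of the pink pot's underside belongs when the row is tight, on the board's surface; axes as the board's.
- pot_a: Square hat-shaped cast pot, hollow, 60 mm high: brim 64 x 64 x 8 mm at the mouth, narrowing to a straight closed crown (foot) 48 x 48 x 30 mm; 150 g. Blue, mouth down, first in the row, loose, up to 3 mm of slack. Origin at the centre of its underside, z up.
- pot_b: Square hat-shaped cast pot, hollow, 60 mm high: brim 64 x 64 x 8 mm at the mouth, narrowing to a straight closed crown (foot) 48 x 48 x 30 mm; 150 g. Light grey, mouth up, second in the row, loose, up to 3 mm of slack; its brim overhangs its foot by 8 mm. Origin at the centre of its underside, z up.
- pot_c: Square hat-shaped cast pot, hollow, 60 mm high: brim 64 x 64 x 8 mm at the mouth, narrowing to a straight closed crown (foot) 48 x 48 x 30 mm; 150 g. Pink, mouth down: the pot to pack. Origin at the centre of its underside, z up, sides along x, y; crown 30 to 60 mm up. Lower it some 17 mm off its place towards the slanted block, then slide it along the board's -y under the grey pot's brim.
- spare: Square hat-shaped cast pot, hollow, 60 mm high: brim 64 x 64 x 8 mm at the mouth, narrowing to a straight closed crown (foot) 48 x 48 x 30 mm; 150 g. Yellow, mouth up, on the table: not needed, leave it. Origin at the centre of its underside.
- wedge: Wooden wedge 130 mm long (x), 40 high, 100 g. 42 mm thick at the butt (x = -65), 24 at the thin end (x = +65). Origin on the underside, mid-length. -y face straight, along x at y = -16.5 (goes against the pink pot); +y face sloped, y = +25.5 (butt) to +7.5 mm (goes against the slanted block). A 12 to 15 N push on the butt face jams it for good.
- wedge_tip (a point): Centre of the wedge's thin end face, 20 mm above its underside.
- wedge_butt (a point): Centre of the wedge's thick end face, 20 mm above its underside.
- holder: Fixed wooden pigeonhole 70 (x) x 61 mm, 52 high, with roof, back and sides, open at its +x face (x = +35). Origin at its underside. The wedge stands on the table, along the holder's x, 62 mm of its thick end inside with 2 to 3 mm play; the thin half sticks out along +x. Pull it straight along +x, 70 mm or more.
- tape: Roll of grey tape lying flat, 96 mm across, 48 high. Bystander. Origin at the centre of its underside.
- jar: Amber jar with black lid, 60 mm across, 65 high, standing. Bystander. Origin at the centre of its underside.
Things that resemble listed ones, but are neither listed nor needed, are in the scene too. Leave any red look-alike of the pot_b alone. Several things look just like the wedge: the one meant starts nearest to the robot's base.

How it is judged:
On the way, in this order (a step that is already met when the one before it is completed fails the run):
1. the pink pot stands third in the row, mouth down, squared up, tucked under the grey pot's brim, and is let go (y of pot_c in the frame of board between 0.035 and 0.047 m and x of pot_c in the frame of board between 0.018 and 0.042 m and z of pot_c in the frame of board between 0.005 and 0.012 m and angle between pot_c's own z axis and vertical below 0.08 rad and (angle between the x axis of pot_c and the x axis of board, either way round below 0.12 rad or angle between the x axis of pot_c and the y axis of board, either way round below 0.12 rad) and contact force between the fingers and pot_c below 0.05 N and linear speed of pot_c below 0.02 m/s), for 0.2 s.
2. the wedge is out of its holder, put down and let go (horizontal distance between wedge_butt and holder above 0.06 m and angle between wedge's own z axis and vertical below 0.1 rad and height (world z) of wedge below 0.015 m and contact force between the fingers and wedge below 0.05 N and linear speed of wedge below 0.02 m/s), for 0.2 s.
At the end, for the whole second after the job is handed in: Pots upright on the board within 3 mm of the tight row (12 mm across it), pink one third, mouth down, square within 0.12 rad; wedge flat on the board in the gap, thin end 50 mm or more past the board's origin, thick end outside, pressing pot and block with over 1.5 N by itself, all at rest (y of pot_a in the frame of board between -0.076 and -0.069 m and x of pot_a in the frame of board between 0.018 and 0.042 m and z of pot_a in the frame of board between 0.005 and 0.012 m and angle between each of pot_a, pot_b, pot_c, wedge's own z axis and vertical below 0.08 rad and y of pot_b in the frame of board between -0.02 and -0.013 m and x of pot_b in the frame of board between 0.018 and 0.042 m and z of pot_b in the frame of board between 0.005 and 0.012 m and y of pot_c in the frame of board between 0.036 and 0.043 m and x of pot_c in the frame of board between 0.018 and 0.042 m and z of pot_c in the frame of board between 0.005 and 0.012 m and (angle between the x axis of pot_c and the x axis of board, either way round below 0.12 rad or angle between the x axis of pot_c and the y axis of board, either way round below 0.12 rad) and x of wedge_tip in the frame of board between 0.05 and 0.11 m and z of wedge_tip in the frame of board between 0.022 and 0.034 m and x of wedge_butt in the frame of board below -0.015 m and contact force between wedge and pot_c above 1.5 N and contact force between wedge and board above 1.5 N and linear speed of each of wedge, pot_c below 0.01 m/s); the robot touches nothing.
It fails at once if the spare is shoved more than 20 mm or tipped (distance of spare from where it was at the start of the episode above 0.02 m or angle between spare's own z axis and vertical above 0.4 rad).
It fails at once if the tape is shoved more than 20 mm or tipped (distance of tape from where it was at the start of the episode above 0.02 m or angle between tape's own z axis and vertical above 0.4 rad).
It fails at once if the jar is shoved more than 20 mm or tipped (distance of jar from where it was at the start of the episode above 0.02 m or angle between jar's own z axis and vertical above 0.4 rad).
It also fails if it takes over 72 s, if anything falls off the work surface, if the arm or the gripper's body presses on something with over 40 N, if the wrist force passes 120 N, or if a joint passes its speed limit or range.

ROBOT

A 7-joint arm with a two-finger parallel gripper is mounted at the origin on the work surface. World frame = base frame: x ahead of the robot, y to its left, z up, the work surface at z = 0. Lengths are in m, angles in rad, forces in N, time in s.
With the tool pointing down it reaches from about 0.375 to 0.925 m from the base axis. Payload 3.1 kg.
Tool frame: the origin (TCP) lies at the very end of the fingers, on their centre line; the grasp point (between the pads) lies 19 mm behind it; z points along the fingers, y is the line along which they close (so a half turn about z gives the same grasp; the last joint's range is limited). The gripper opens to 85 mm and grips with 20 to 120 N. Pads are 22 mm wide; open, the fingers measure 114 mm over their backs; the gripper's body (76 mm by 85 mm) begins 54 mm behind the grasp point. The pads swing forward as they close: fully open they stand 13 mm farther back than shut.
Start: joints at [1.14, 0.383, 0.044, 1.598, -0.018, 1.161, -0.05], TCP at [0.212, -0.614, 0.231] pointing down, gripper open.
Joint ranges: [-2.61, 2.61], [-0.41, 2.15], [-1.48, 1.57], [0, 2.5], [-1.57, 4.71], [0.05, 1.97], [-2.85, 2.85]. Speed limits (rad/s): [2.79, 2.79, 3.14, 3.14, 3.14, 3.14, 3.14].

INTERFACE

Orientations are given as [roll, pitch, yaw] about the fixed x, y, z axes, in that order (R = Rz(yaw) Ry(pitch) Rx(roll)).
In Python, from rig import * gives the robot as it stands. The module is installed in compiled form; this text tells all that it offers.
- The arm moves only by the tool servo_tool, never from a script. Its argument "series" is a list that holds one entry, the list of rows, each a list of 6 numbers: the shift along the tool's x, y, z normalised to -1 to 1, where 1 is 50 mm, then the turn, a rotation vector about the tool's x, y, z normalised to -1 to 1, where 1 is 60 degrees. A call has exactly 5 rows; each row shifts and turns the commanded pose from where the row before left it, along the tool's axes as they then stand; what a row does not reach is not made up. A row lasts 1/12 s, in which the tool goes at most 41.7 mm and 7.16 degrees, less where a joint would pass 70% of its speed; a pose out of reach is approached as far as the arm can. A call with a number of a shift or a turn outside -1 to 1 is refused whole. A call with a gripper value outside its range is refused whole. "grip" is the closure, from 0 (fully open) to 1 (shut), set as the call begins (left out, the last holds). The fingers move at their own pace and stop on an object; "newtons" is the grip in N (left out, the last holds). Time passes only in rows, so rows that do not move let the fingers close, or fill a call up. It gives the time, the measured TCP pose, the force, the opening and the grip force at its end, in the units of the state.
- sense(): the state, without advancing time (a new reading comes with each control period).
- get_image(name): name is "side" or "top"; returns a dict with "pixels" (384x512x3 uint8, red, green, blue), "mtx" (3x3 intrinsics, pixels), "dist_coeffs" ([k1, k2, p1, p2, k3] as OpenCV has them; the pictures are not rectified), "world_to_cam" (4x4, takes a point from world to camera coordinates). Camera axes: x right, y down, z forward; pixel columns grow to the right and rows downward; lengths in m; the calibration is good to about 2 mm. A picture is of the moment at which its call begins. There is no depth.
- hand_in(): hands the job in; it is judged then, once.
The state is a dict: "time_s": time; "qpos": joint angles; "joint_vel": joint speeds; "effort": joint torques, N m; "eef_pos": TCP position; "tool_rot": TCP orientation; "contact_force": force on the tool from outside, world axes, zero at the start; "wrist_torque": the same for the moment, N m; "opening": finger opening in m; "grip_force": force on a finger pad.
Only numpy, scipy, OpenCV 4.12 (cv2) and the standard library are available. Lean on these libraries where they do the work, as an engineer would, in place of code of your own. Each camera call takes 0.05 s, during which the arm holds its last target. There are 200 camera calls.

## Working session

There is one attempt and no reset: what is moved stays moved. The work goes in short steps, Python scripts to look and compute and a tool call to move; the robot and the scene stay as the last step left them, time stands still between calls to the robot, and variables do not carry over. Pictures are saved under pics/ and viewed, at most 10 in all, crops included, and the job is handed in when it is done.

Besides the shell and the picture viewer there is one more tool, called after ">>>" as name(argument=value, ...), one argument or row to a line, values as JSON. servo_tool: Moves the arm, as the interface text tells. Its arguments: {"type":"object","properties":{"series":{"type":"array","items":{"type":"array","items":{"type":"array","items":{"type":"number"}}}},"grip":{"type":"number"},"newtons":{"type":"number"}},"required":["series"]}

```bash
mkdir -p pics; python3 - <<'E'
from rig import *
import cv2,pickle
s=sense();print(s['time_s'],s['eef_pos'],s['tool_rot'],s['opening'])
for n in('top','side'):
    d=get_image(n);pickle.dump(d,open(n+'0.pkl','wb'))
    cv2.imwrite(f'pics/{n}0.png',cv2.resize(d['pixels'][:,:,::-1],(800,600),interpolation=cv2.INTER_CUBIC))
    print(n,d['mtx'].tolist(),d['dist_coeffs'],d['world_to_cam'].round(4).tolist())
E
```

```text
0.0 [ 0.21204084 -0.61342721  0.22987503] [-3.13894782e+00  1.53623007e-04  3.32924846e-01] 0.08505212139656161
top [[443.440144198445, 0.0, 256.9937685883883], [0.0, 443.440144198445, 188.4896525583956], [0.0, 0.0, 1.0]] [-0.17229857  0.          0.          0.          0.        ] [[-0.0093, -0.9999, 0.005, 0.038], [-0.9974, 0.009, -0.0715, 0.5746], [0.0715, -0.0056, -0.9974, 1.2946], [0.0, 0.0, 0.0, 1.0]]
side [[350.5649495891082, 0.0, 262.4192052428945], [0.0, 350.5649495891082, 192.75615466249508], [0.0, 0.0, 1.0]] [-0.11068785  0.          0.          0.          0.        ] [[-0.8214, -0.5704, -0.0076, 0.4887], [-0.4041, 0.5913, -0.6979, 0.2432], [0.4026, -0.5701, -0.7162, 0.773], [0.0, 0.0, 0.0, 1.0]]
```

View pics/top0.png

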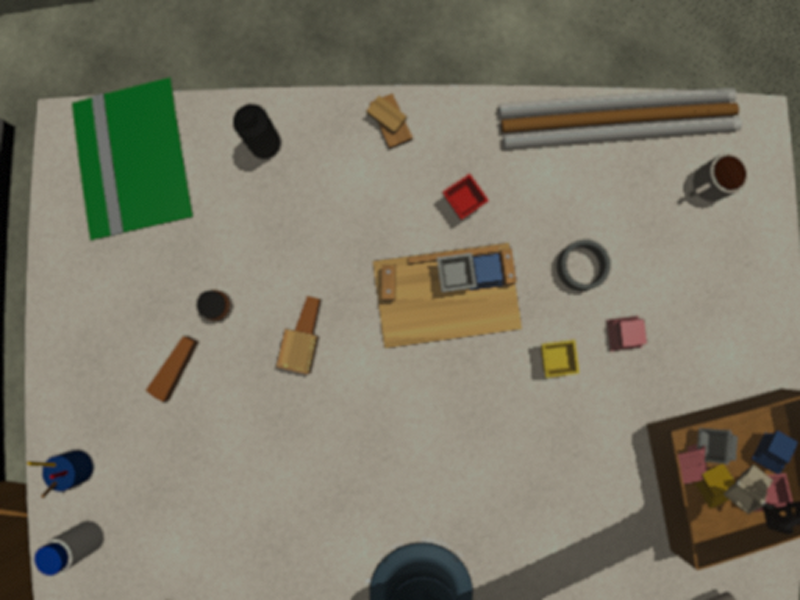

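View pics/side0.png

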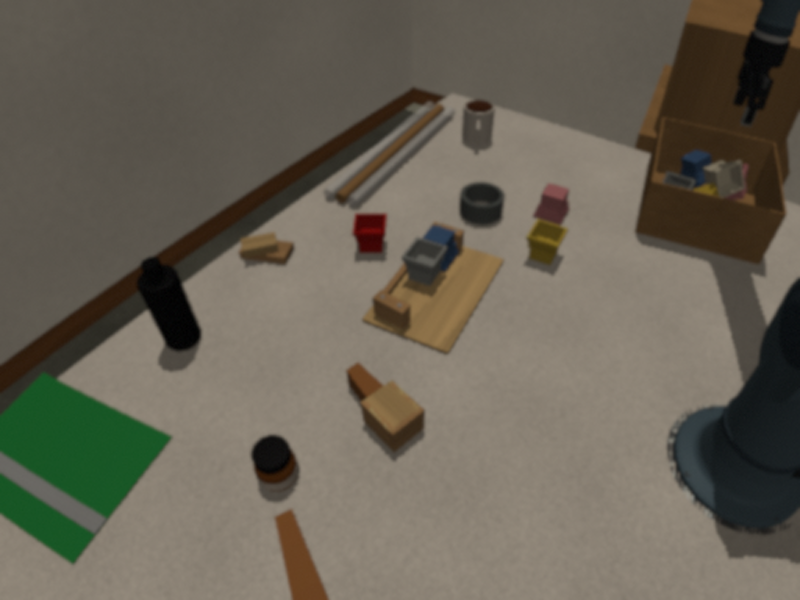

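Top view (800-px picture): the board is at (447,297), with the blue pot at (488,268) and the grey pot at (455,272). The slanted block is at (387,283), pink pot (628,333), yellow pot (560,359), tape (582,265), jar (213,305).

Wedge candidates are the one in the holder at (308,315) and a loose one at (172,368). The holder one is nearer the base at about (420,590) and sits in the pigeonhole, so it fits the description. I'll confirm it in a crop.

```bash
cat >h.py <<'E'
import numpy as np,cv2,pickle
def ray(d,uv,z):
    uv=np.array(uv,float).reshape(-1,1,2)
    n=cv2.undistortPoints(uv,d['mtx'],np.array(d['dist_coeffs'])).reshape(-1,2)
    T=d['world_to_cam'];R=T[:3,:3];c=-R.T@T[:3,3]
    v=np.c_[n,np.ones(len(n))]@R
    return c+v*((np.broadcast_to(z,len(n))-c[2])/v[:,2])[:,None]
def proj(d,P):
    T=d['world_to_cam'];return cv2.projectPoints(np.array(P,float),cv2.Rodrigues(T[:3,:3])[0],T[:3,3],d['mtx'],np.array(d['dist_coeffs']))[0].reshape(-1,2)
def crop(im,x0,y0,w,h,s):
    c=cv2.resize(np.ascontiguousarray(im[y0:y0+h,x0:x0+w,::-1]),(w*s,h*s),interpolation=cv2.INTER_CUBIC)
    for i in range(-x0%10,w,10):
        cv2.line(c,(i*s,0),(i*s,8 if (x0+i)%50 else 25),(0,255,255),1)
    for j in range(-y0%10,h,10):
        cv2.line(c,(0,j*s),(8 if (y0+j)%50 else 25,j*s),(0,255,255),1)
    return c
E
python3 - <<'E'
from h import *
d=pickle.load(open('top0.pkl','rb'));im=d['pixels']
o=np.zeros((600,800,3),np.uint8)
o[:375,:575]=crop(im,230,150,115,75,5);o[:300,575:]=crop(im,170,185,45,60,5)
o[300:500,600:800]=crop(im,380,195,40,40,5);o[375:600,0:200]=crop(im,90,215,40,45,5)
o[375:575,210:410]=crop(im,340,210,40,40,5)
cv2.imwrite('pics/c1.png',o)
hsv=cv2.cvtColor(im,cv2.COLOR_RGB2HSV)
print('pink rgb',im[213,402],hsv[213,402],'wedge',im[203,197],hsv[203,197],'loose',hsv[235,110])
for n,p in (('pink',(402,213)),('holder',(190,225)),('loose',(110,235)),('board',(286,190)),('yellow',(358,230)),('jar',(137,195)),('tape',(372,170)),('red',(298,126))): print(n,ray(d,p,0.03).round(3))
E
```

```text
pink rgb [159 102 100] [  1  95 159] wedge [117  71  37] [ 13 174 117] loose [ 13 179 111]
pink [[ 0.497 -0.401  0.03 ]]
holder [[0.468 0.231 0.03 ]]
loose [[0.439 0.472 0.03 ]]
board [[ 0.569 -0.053  0.03 ]]
yellow [[ 0.448 -0.265  0.03 ]]
jar [[0.558 0.39  0.03 ]]
tape [[ 0.627 -0.312  0.03 ]]
red [[ 0.76  -0.092  0.03 ]]
```

View pics/c1.png

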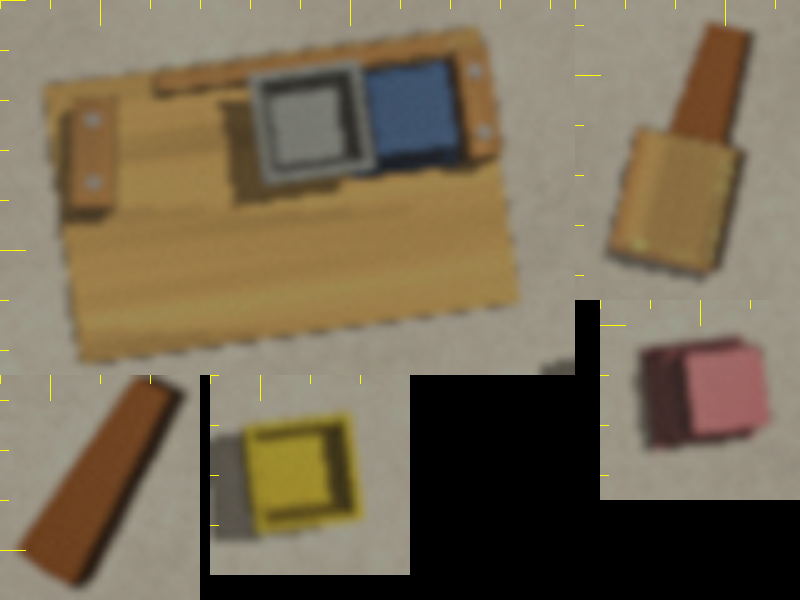

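The crops confirm it: the holder, roof corners near (637,128), (742,152), (715,275), (608,250), has the wedge's thin end sticking out to (708–750,22–33). The loose look-alike lies apart at lower left. Next I'll fit poses from the corners and check them with a wireframe overlay.

```bash
cat >>h.py <<'E'
def fit(M,W):
    M=np.array(M)[:,:2];W=W[:,:2];m=M.mean(0);w=W.mean(0);A=M-m;B=W-w
    th=np.arctan2((A[:,0]*B[:,1]-A[:,1]*B[:,0]).sum(),(A*B).sum());c,s=np.cos(th),np.sin(th)
    R=np.array([[c,-s],[s,c]]);t=w-R@m;e=W-(M@R.T+t)
    return t,th,np.abs(e).max()
def tf(p,P):
    P=np.array(P,float).reshape(-1,3);c,s=np.cos(p[2]),np.sin(p[2])
    return np.c_[p[0]+c*P[:,0]-s*P[:,1],p[1]+s*P[:,0]+c*P[:,1],P[:,2]]
def rect(x0,x1,y0,y1,z): return [[x0,y0,z],[x1,y0,z],[x1,y1,z],[x0,y1,z]]
def draw(c,d,pts,x0,y0,s,col):
    q=((proj(d,pts)-[x0,y0]+.5)*s*8).astype(np.int32);cv2.polylines(c,[q],True,col,1,cv2.LINE_AA,3)
E
cat >fit1.py <<'E'
from h import *
d=pickle.load(open('top0.pkl','rb'));sd=pickle.load(open('side0.pkl','rb'))
C=lambda p,x0,y0,cx,cy:[((a-cx)/5+x0-.5*0,(b-cy)/5+y0) for a,b in p]
# board corners: order +x+y, -x+y, -x-y, +x-y
bw=ray(d,C([(42,85),(80,362),(518,303),(480,27)],230,150,0,0),.008)
t,th,e=fit([[80,134],[-90,134],[-90,-134],[80,-134]],bw);print('board rect',t,th,e)
# blocks and lip at z=52/20 give the y offset
B=(t[0],t[1],th);inv=lambda w:((w[:,:2]-t)@np.array([[np.cos(th),-np.sin(th)],[np.sin(th),np.cos(th)]]))*1000
def fitm(M,W): 
    M=np.array(M,float);M[:,:2]/=1000;return fit(M,W)
t,th,e=fitm([[80,134],[-90,134],[-90,-134],[80,-134]],bw);B=[t[0],t[1],th];print('board',B,e)
print('slant block top in board mm',inv(ray(d,C([(70,105),(117,97),(115,208),(68,212)],230,150,0,0),.052)).round(1).tolist())
print('straight face',inv(ray(d,C([(455,52),(470,158)],230,150,0,0),.052)).round(1).tolist())
print('grey brim',inv(ray(d,C([(250,72),(358,62),(375,168),(265,185)],230,150,0,0),.068)).round(1).tolist())
print('blue crown',inv(ray(d,C([(362,68),(448,62),(460,150),(372,165)],230,150,0,0),.068)).round(1).tolist())
t,th,e=fitm([[24,24],[24,-24],[-24,-24],[-24,24]],ray(d,C([(685,350),(758,345),(770,425),(692,437)],380,195,600,300),.06));P=[t[0],t[1],th];print('pink',P,e)
t,th,e=fitm([[35,30.5],[35,-30.5],[-35,-30.5],[-35,30.5]],ray(d,C([(637,128),(742,152),(715,275),(608,250)],170,185,575,0),.052));H=[t[0],t[1],th];print('holder',H,e)
wt=ray(d,C([(708,22),(750,33)],170,185,575,0),.04)
c,s=np.cos(th),np.sin(th);print('tip in holder mm',((wt[:,:2]-t)@np.array([[c,-s],[s,c]])*1000).round(1).tolist())
pickle.dump((B,P,H),open('poses.pkl','wb'))
E
python3 fit1.py
```

```text
board rect [5.53632089 0.56064864] 0.1234178760689674 143.30284037788414
board [np.float64(0.5793144792447517), np.float64(-0.05425982619265354), np.float64(0.12341787606896737)] 0.0016245651049252852
slant block top in board mm [[59.6, 118.0], [60.6, 90.4], [-3.3, 100.0], [-2.0, 127.3]]
straight face [[61.0, -108.9], [-1.7, -108.7]]
grey brim [[63.0, 12.9], [60.7, -49.7], [-1.2, -50.7], [-2.6, 13.3]]
blue crown [[56.9, -51.5], [53.9, -101.4], [2.6, -100.9], [0.7, -49.3]]
pink [np.float64(0.4966305479859357), np.float64(-0.4008414585337127), np.float64(0.09154526165281346)] 0.0016324875872995026
holder [np.float64(0.46790154457800814), np.float64(0.22733880868153772), np.float64(-0.22986208022602245)] 0.0017042967859408065
tip in holder mm [[105.8, 6.7], [104.9, -18.9]]
```

```bash
cat >>h.py <<'E'
from scipy.spatial.transform import Rotation as Ro
def plan(xyz,yaw,n,frm=None):
    from rig import sense
    s=sense();p=np.array(s['eef_pos']);R=Ro.from_euler('xyz',s['tool_rot']);G=Ro.from_euler('xyz',[np.pi,0,yaw])
    rv=(R.inv()*G).as_rotvec();D=np.array(xyz)-p
    print('t',round(s['time_s'],2),'at',p.round(4),'yaw',round(s['tool_rot'][2],3),'go',D.round(4))
    for k in range(n):
        Rk=R*Ro.from_rotvec(rv*k/n)
        print([*(Rk.inv().apply(D/n)/.05).round(2),*(rv/n/np.radians(60)).round(3)])
E
python3 - <<'E'
from h import *
B,P,H=pickle.load(open('poses.pkl','rb'))
c,s=np.cos(B[2]),np.sin(B[2]);B=[B[0]+s*.004,B[1]-c*.004,B[2]];pickle.dump((B,P,H),open('poses.pkl','wb'))
print(B,'preplace',tf(B,[.03,.056,.008]),'place',tf(B,[.03,.039,.008]))
plan([P[0],P[1],.15],P[2]+np.pi/2,15)
E
```

```text
[np.float64(0.579806898438067), np.float64(-0.058229400897587894), np.float64(0.12341787606896737)] preplace [[0.60268484 0.00103779 0.008     ]] place [[ 0.60477762 -0.0158329   0.008     ]]
t 0.1 at [ 0.212  -0.6135  0.23  ] yaw 0.333 go [ 0.2846  0.2127 -0.08  ]
[np.float64(0.45), np.float64(-0.14), np.float64(0.11), np.float64(-0.0), np.float64(-0.0), np.float64(-0.085)]
[np.float64(0.46), np.float64(-0.1), np.float64(0.11), np.float64(-0.0), np.float64(-0.0), np.float64(-0.085)]
[np.float64(0.47), np.float64(-0.06), np.float64(0.11), np.float64(-0.0), np.float64(-0.0), np.float64(-0.085)]
[np.float64(0.47), np.float64(-0.02), np.float64(0.11), np.float64(-0.0), np.float64(-0.0), np.float64(-0.085)]
[np.float64(0.47), np.float64(0.02), np.float64(0.11), np.float64(-0.0), np.float64(-0.0), np.float64(-0.085)]
[np.float64(0.47), np.float64(0.06), np.float64(0.11), np.float64(-0.0), np.float64(-0.0), np.float64(-0.085)]
[np.float64(0.46), np.float64(0.1), np.float64(0.11), np.float64(-0.0), np.float64(-0.0), np.float64(-0.085)]
[np.float64(0.45), np.float64(0.15), np.float64(0.11), np.float64(-0.0), np.float64(-0.0), np.float64(-0.085)]
[np.float64(0.44), np.float64(0.18), np.float64(0.11), np.float64(-0.0), np.float64(-0.0), np.float64(-0.085)]
[np.float64(0.42), np.float64(0.22), np.float64(0.11), np.float64(-0.0), np.float64(-0.0), np.float64(-0.085)]
[np.float64(0.4), np.float64(0.26), np.float64(0.11), np.float64(-0.0), np.float64(-0.0), np.float64(-0.085)]
[np.float64(0.37), np.float64(0.29), np.float64(0.11), np.float64(-0.0), np.float64(-0.0), np.float64(-0.085)]
[np.float64(0.35), np.float64(0.32), np.float64(0.11), np.float64(-0.0), np.float64(-0.0), np.float64(-0.085)]
[np.float64(0.32), np.float64(0.35), np.float64(0.11), np.float64(-0.0), np.float64(-0.0), np.float64(-0.085)]
[np.float64(0.28), np.float64(0.38), np.float64(0.11), np.float64(-0.0), np.float64(-0.0), np.float64(-0.085)]
```

>>> servo_tool(
  series=[
    [[0.45, -0.14, 0, 0, 0, -0.085], [0.46, -0.1, 0, 0, 0, -0.085], [0.47, -0.06, 0, 0, 0, -0.085], [0.47, -0.02, 0, 0, 0, -0.085], [0.47, 0.02, 0, 0, 0, -0.085]],
  ],
  grip=0,
)

```text
time_s: 0.52
eef_pos: [0.3074, -0.5429, 0.2306]
tool_rot: [-3.14, -0.0, 0.782]
contact_force: [0.3, 0.3, -0.5]
opening: 0.0854
grip_force: 0.0
```

>>> servo_tool(
  series=[
    [[0.47, 0.06, 0, 0, 0, -0.085], [0.46, 0.1, 0, 0, 0, -0.085], [0.45, 0.15, 0, 0, 0, -0.085], [0.44, 0.18, 0, 0, 0, -0.085], [0.42, 0.22, 0, 0, 0, -0.085]],
  ],
)

```text
time_s: 0.93
eef_pos: [0.4017, -0.4713, 0.2306]
tool_rot: [-3.14, -0.001, 1.227]
contact_force: [0.3, -0.0, -0.3]
opening: 0.0854
grip_force: 0.0
```

>>> servo_tool(
  series=[
    [[0.4, 0.26, 0.3, 0, 0, -0.085], [0.37, 0.29, 0.3, 0, 0, -0.085], [0.35, 0.32, 0.3, 0, 0, -0.085], [0.32, 0.35, 0.3, 0, 0, -0.085], [0.28, 0.38, 0.3, 0, 0, -0.085]],
  ],
)

```text
time_s: 1.35
eef_pos: [0.4956, -0.3996, 0.155]
tool_rot: [-3.141, -0.001, 1.672]
contact_force: [0.4, -0.5, 0.4]
opening: 0.0855
grip_force: 0.0
```

```bash
python3 - <<'E'
from h import *
from rig import *
B,P,H=pickle.load(open('poses.pkl','rb'))
plan([P[0],P[1],.036],P[2]+np.pi/2,5)
o=np.zeros((600,800,3),np.uint8)
d=get_image('side');pickle.dump(d,open('side1.pkl','wb'))
q=proj(d,[[P[0],P[1],.03]])[0];print(q)
x0,y0=int(q[0])-65,max(0,int(q[1])-90)
c=crop(d['pixels'],x0,y0,110,120,5)
for z,h in ((.0,.032),(.008,.032),(.03,.024),(.06,.024)): draw(c,d,tf(P,rect(-h,h,-h,h,z)),x0,y0,5,(0,255,0))
o[:600,:550]=c
t=pickle.load(open('top0.pkl','rb'));c=crop(t['pixels'],380,195,45,45,5)
for z,h in ((.0,.032),(.008,.032),(.06,.024)): draw(c,t,tf(P,rect(-h,h,-h,h,z)),380,195,5,(0,255,0))
o[:225,555:780]=c
c=crop(t['pixels'],170,185,45,60,5)
for R,z in (((-.035,.035,-.0305,.0305),.052),((-.035,.035,-.0305,.0305),0)): draw(c,t,tf(H,rect(*R,z)),170,185,5,(0,255,0))
w=[H[0],H[1],H[2]];w[:2]=tf(H,[.038,0,0])[0,:2]
draw(c,t,tf(w,[[-.065,-.0165,.04],[.065,-.0165,.04],[.065,.0075,.04],[-.065,.0255,.04]]),170,185,5,(255,0,0))
o[250:550,555:780]=c
cv2.imwrite('pics/c2.png',o)
E
```

```text
t 1.35 at [ 0.4956 -0.3996  0.155 ] yaw 1.672 go [ 0.001  -0.0013 -0.119 ]
[np.float64(-0.01), np.float64(0.0), np.float64(0.48), np.float64(-0.0), np.float64(-0.0), np.float64(0.002)]
[np.float64(-0.01), np.float64(0.0), np.float64(0.48), np.float64(-0.0), np.float64(-0.0), np.float64(0.002)]
[np.float64(-0.01), np.float64(0.0), np.float64(0.48), np.float64(-0.0), np.float64(-0.0), np.float64(0.002)]
[np.float64(-0.01), np.float64(0.0), np.float64(0.48), np.float64(-0.0), np.float64(-0.0), np.float64(0.002)]
[np.float64(-0.01), np.float64(0.0), np.float64(0.48), np.float64(-0.0), np.float64(-0.0), np.float64(0.002)]
[353.24855534 129.46011584]
```

View pics/c2.png

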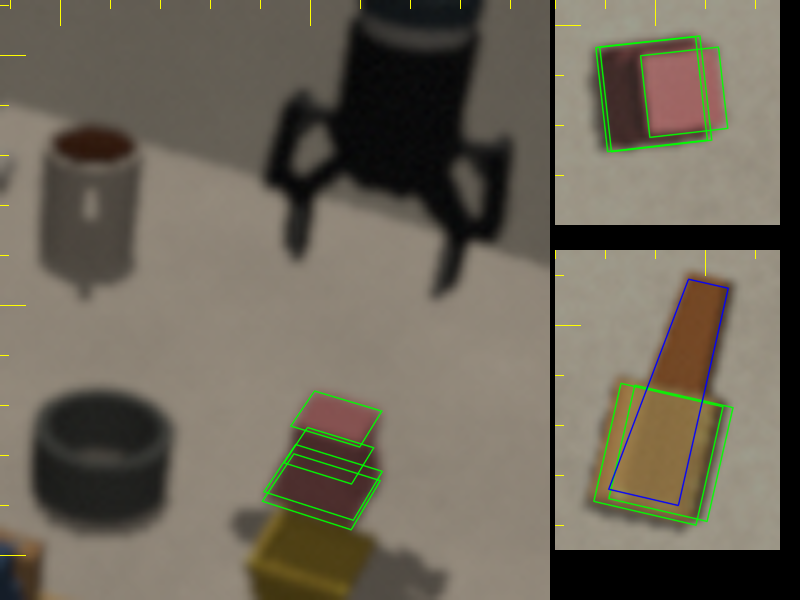

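The wireframes sit on the pink pot in both views (side crop about (335,450), top crop about (660,95)) and on the holder and wedge. I'll descend and grip.

>>> servo_tool(
  series=[
    [[-0.02, 0.02, 0.48, 0, 0, 0.01], [-0.01, 0, 0.48, 0, 0, 0], [0, 0, 0.48, 0, 0, 0], [0, 0, 0.48, 0, 0, 0], [0, 0, 0.44, 0, 0, 0]],
  ],
)

```text
time_s: 1.82
eef_pos: [0.4956, -0.4017, 0.0363]
tool_rot: [-3.14, -0.001, 1.657]
contact_force: [-0.6, -0.3, -0.3]
opening: 0.0851
grip_force: 0.0
```

>>> servo_tool(
  series=[
    [[0, 0, 0, 0, 0, 0], [0, 0, 0, 0, 0, 0], [0, 0, 0, 0, 0, 0], [0, 0, 0, 0, 0, 0], [0, 0, 0, 0, 0, 0]],
  ],
  grip=1,
  newtons=40,
)

```text
time_s: 2.23
eef_pos: [0.4978, -0.403, 0.0403]
tool_rot: [3.139, 0.002, 1.657]
contact_force: [0.5, -0.3, -1.0]
opening: 0.0469
grip_force: 41.7
```

>>> servo_tool(
  series=[
    [[0, 0, 0, 0, 0, 0], [0, 0, 0, 0, 0, 0], [0, 0, 0, 0, 0, 0], [0, 0, 0, 0, 0, 0], [0, 0, 0, 0, 0, 0]],
  ],
)

```text
time_s: 2.65
eef_pos: [0.4976, -0.4028, 0.0399]
tool_rot: [3.14, 0.002, 1.657]
contact_force: [-0.2, -0.1, 6.5]
opening: 0.0472
grip_force: 42.6
```

>>> servo_tool(
  series=[
    [[0, 0, -0.4, 0, 0, 0], [0, 0, -0.5, 0, 0, 0], [0, 0, -0.5, 0, 0, 0], [0, 0, -0.5, 0, 0, 0], [0, 0, -0.5, 0, 0, 0]],
  ],
)

```text
time_s: 3.07
eef_pos: [0.4957, -0.4015, 0.1585]
tool_rot: [-3.14, -0.001, 1.658]
contact_force: [-0.3, -0.5, -0.9]
opening: 0.0473
grip_force: 41.8
```

```bash
python3 - <<'E'
from h import *
B,P,H=pickle.load(open('poses.pkl','rb'))
t=tf(B,[.03,.056,0])[0]
plan([t[0],t[1],.15],B[2]+np.pi/2,15)
E
```

```text
t 3.07 at [ 0.4957 -0.4015  0.1585] yaw 1.658 go [ 0.107   0.4026 -0.0085]
[np.float64(0.52), np.float64(0.19), np.float64(0.01), np.float64(-0.0), np.float64(-0.0), np.float64(-0.002)]
[np.float64(0.52), np.float64(0.19), np.float64(0.01), np.float64(-0.0), np.float64(-0.0), np.float64(-0.002)]
[np.float64(0.52), np.float64(0.19), np.float64(0.01), np.float64(-0.0), np.float64(-0.0), np.float64(-0.002)]
[np.float64(0.52), np.float64(0.19), np.float64(0.01), np.float64(-0.0), np.float64(-0.0), np.float64(-0.002)]
[np.float64(0.52), np.float64(0.19), np.float64(0.01), np.float64(-0.0), np.float64(-0.0), np.float64(-0.002)]
[np.float64(0.52), np.float64(0.19), np.float64(0.01), np.float64(-0.0), np.float64(-0.0), np.float64(-0.002)]
[np.float64(0.52), np.float64(0.2), np.float64(0.01), np.float64(-0.0), np.float64(-0.0), np.float64(-0.002)]
[np.float64(0.52), np.float64(0.2), np.float64(0.01), np.float64(-0.0), np.float64(-0.0), np.float64(-0.002)]
[np.float64(0.52), np.float64(0.2), np.float64(0.01), np.float64(-0.0), np.float64(-0.0), np.float64(-0.002)]
[np.float64(0.52), np.float64(0.2), np.float64(0.01), np.float64(-0.0), np.float64(-0.0), np.float64(-0.002)]
[np.float64(0.52), np.float64(0.2), np.float64(0.01), np.float64(-0.0), np.float64(-0.0), np.float64(-0.002)]
[np.float64(0.52), np.float64(0.2), np.float64(0.01), np.float64(-0.0), np.float64(-0.0), np.float64(-0.002)]
[np.float64(0.52), np.float64(0.2), np.float64(0.01), np.float64(-0.0), np.float64(-0.0), np.float64(-0.002)]
[np.float64(0.52), np.float64(0.21), np.float64(0.01), np.float64(-0.0), np.float64(-0.0), np.float64(-0.002)]
[np.float64(0.52), np.float64(0.21), np.float64(0.01), np.float64(-0.0), np.float64(-0.0), np.float64(-0.002)]
```

>>> servo_tool(
  series=[
    [[0.52, 0.19, 0, 0, 0, 0], [0.52, 0.19, 0, 0, 0, 0], [0.52, 0.19, 0, 0, 0, 0], [0.52, 0.19, 0, 0, 0, 0], [0.52, 0.19, 0, 0, 0, 0]],
  ],
)

```text
time_s: 3.48
eef_pos: [0.532, -0.2669, 0.1576]
tool_rot: [-3.141, -0.001, 1.657]
contact_force: [0.4, 1.3, -1.4]
opening: 0.0472
grip_force: 41.8
```

>>> servo_tool(
  series=[
    [[0.52, 0.2, 0, 0, 0, -0.01], [0.52, 0.2, 0, 0, 0, -0.01], [0.52, 0.2, 0, 0, 0, -0.01], [0.52, 0.2, 0, 0, 0, 0], [0.52, 0.2, 0, 0, 0, 0]],
  ],
)

```text
time_s: 3.9
eef_pos: [0.568, -0.1325, 0.1576]
tool_rot: [-3.14, -0.0, 1.689]
contact_force: [1.0, -0.3, -0.4]
opening: 0.0473
grip_force: 41.8
```

>>> servo_tool(
  series=[
    [[0.52, 0.2, 0.1, 0, 0, 0], [0.52, 0.2, 0.1, 0, 0, 0], [0.52, 0.2, 0.1, 0, 0, 0], [0.52, 0.21, 0.1, 0, 0, 0], [0.52, 0.21, 0.1, 0, 0, 0]],
  ],
)

```text
time_s: 4.32
eef_pos: [0.6033, 0.0023, 0.1323]
tool_rot: [-3.14, 0.0, 1.689]
contact_force: [0.6, 0.0, -1.2]
opening: 0.0472
grip_force: 41.8
```

```bash
python3 - <<'E'
from h import *
from rig import *
B,P,H=pickle.load(open('poses.pkl','rb'))
t=tf(B,[.03,.056,0])[0]
plan([t[0],t[1],.065],B[2]+np.pi/2,1)
s=sense();e=s['eef_pos']
d=get_image('side');pickle.dump(d,open('side2.pkl','wb'))
q=proj(d,[[e[0],e[1],e[2]]])[0].astype(int);x0,y0=q[0]-55,q[1]-40
c=crop(d['pixels'],x0,y0,110,120,5)
p=[e[0],e[1],s['tool_rot'][2]-np.pi/2]
for z,h in ((.0,.032),(.008,.032),(.06,.024)): draw(c,d,tf(p,rect(-h,h,-h,h,z+e[2]-.04)),x0,y0,5,(0,255,0))
draw(c,d,tf(B,rect(-.09,.08,-.13,.138,.008)),x0,y0,5,(255,0,0))
draw(c,d,tf(B,[[.063,.096,.052],[-.003,.105,.052],[-.003,.105,.008],[.063,.096,.008]]),x0,y0,5,(255,0,0))
o=np.zeros((600,800,3),np.uint8);o[:,:550]=c
cv2.imwrite('pics/c3.png',o)
E
```

```text
t 4.32 at [0.6033 0.0023 0.1323] yaw 1.689 go [-0.0006 -0.0013 -0.0673]
[np.float64(-0.02), np.float64(-0.01), np.float64(1.35), np.float64(-0.001), np.float64(0.0), np.float64(-0.005)]
```

View pics/c3.png

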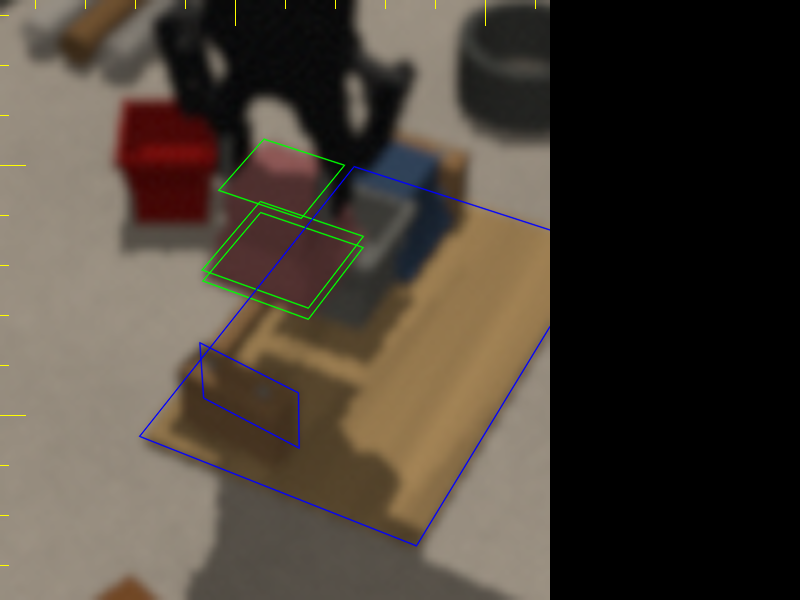

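The blue board outline fits, and the pot is held square at about (285,215) in the crop. I'll bias it 3 mm clear of the lip and lower it.

>>> servo_tool(
  series=[
    [[-0.02, -0.07, 0.3, 0, 0, 0], [0, 0, 0.4, 0, 0, 0], [0, 0, 0.4, 0, 0, 0], [0, 0, 0.3, 0, 0, 0], [0, 0, 0.16, 0, 0, 0]],
  ],
)

```text
time_s: 4.78
eef_pos: [0.598, -0.0007, 0.0523]
tool_rot: [-3.136, -0.0, 1.689]
contact_force: [-0.3, 0.1, -0.8]
opening: 0.0474
grip_force: 41.8
```

>>> servo_tool(
  series=[
    [[0, 0, 0.03, 0, 0, 0], [0, 0, 0.03, 0, 0, 0], [0, 0, 0, 0, 0, 0], [0, 0, 0, 0, 0, 0], [0, 0, 0, 0, 0, 0]],
  ],
)

```text
time_s: 5.2
eef_pos: [0.6016, -0.0001, 0.0535]
tool_rot: [3.139, 0.0, 1.689]
contact_force: [0.9, 0.3, -0.8]
opening: 0.0472
grip_force: 41.8
```

>>> servo_tool(
  series=[
    [[0, 0, 0.04, 0, 0, 0], [0, 0, 0.04, 0, 0, 0], [0, 0, 0, 0, 0, 0], [0, 0, 0, 0, 0, 0], [0, 0, 0, 0, 0, 0]],
  ],
)

```text
time_s: 5.62
eef_pos: [0.6005, -0.0002, 0.0482]
tool_rot: [-3.142, -0.0, 1.689]
contact_force: [-0.4, 0.2, -1.5]
opening: 0.0471
grip_force: 41.8
```

>>> servo_tool(
  series=[
    [[0, 0, 0.02, 0, 0, 0], [0, 0, 0.02, 0, 0, 0], [0, 0, 0, 0, 0, 0], [0, 0, 0, 0, 0, 0], [0, 0, 0, 0, 0, 0]],
  ],
)

```text
time_s: 6.03
eef_pos: [0.6013, -0.0001, 0.0479]
tool_rot: [3.141, 0.001, 1.689]
contact_force: [-2.6, -0.1, 6.0]
opening: 0.0469
grip_force: 42.6
```

>>> servo_tool(
  series=[
    [[-0.06, 0, -0.01, 0, 0, 0], [-0.06, 0, 0, 0, 0, 0], [-0.06, 0, 0, 0, 0, 0], [-0.04, 0, 0, 0, 0, 0], [-0.02, 0, 0, 0, 0, 0]],
  ],
)

```text
time_s: 6.45
eef_pos: [0.6034, -0.0119, 0.0479]
tool_rot: [3.139, -0.001, 1.688]
contact_force: [-0.4, 2.5, 5.2]
opening: 0.0472
grip_force: 42.5
```

>>> servo_tool(
  series=[
    [[-0.03, 0, 0, 0, 0, 0], [-0.03, 0, 0, 0, 0, 0], [-0.02, 0, 0, 0, 0, 0], [0, 0, 0, 0, 0, 0], [0, 0, 0, 0, 0, 0]],
  ],
)

```text
time_s: 6.87
eef_pos: [0.6039, -0.0154, 0.0479]
tool_rot: [3.139, -0.001, 1.689]
contact_force: [-0.2, 1.6, 5.8]
opening: 0.0473
grip_force: 42.5
```

```bash
cat >>h.py <<'E'
def inb(B,p):
    c,s=np.cos(B[2]),np.sin(B[2]);x,y=p[0]-B[0],p[1]-B[1];return round((c*x+s*y)*1000,1),round((c*y-s*x)*1000,1)
E
python3 - <<'E'
from h import *
from rig import *
B,P,H=pickle.load(open('poses.pkl','rb'));s=sense();print(inb(B,s['eef_pos']),s['eef_pos'],s['contact_force'])
E
```

```text
(np.float64(29.1), np.float64(39.6)) [ 0.60386246 -0.01538014  0.04792288] [-0.17728497  1.57484462  5.8355442 ]
```

>>> servo_tool(
  series=[
    [[-0.03, 0, 0, 0, 0, 0], [-0.03, 0, 0, 0, 0, 0], [0, 0, 0, 0, 0, 0], [0, 0, 0, 0, 0, 0], [0, 0, 0, 0, 0, 0]],
  ],
)

```text
time_s: 7.28
eef_pos: [0.6041, -0.0168, 0.0479]
tool_rot: [3.139, -0.003, 1.69]
contact_force: [-1.0, 3.2, 4.7]
opening: 0.0469
grip_force: 42.4
```

>>> servo_tool(
  series=[
    [[-0.02, 0, 0, 0, 0, 0], [-0.02, 0, 0, 0, 0, 0], [0, 0, 0, 0, 0, 0], [0, 0, 0, 0, 0, 0], [0, 0, 0, 0, 0, 0]],
  ],
)

```text
time_s: 7.7
eef_pos: [0.604, -0.0168, 0.0479]
tool_rot: [3.139, -0.005, 1.691]
contact_force: [-0.7, 5.8, 6.0]
opening: 0.0469
grip_force: 42.4
```

```bash
python3 - <<'E'
from h import *
from rig import *
B,P,H=pickle.load(open('poses.pkl','rb'));s=sense();print(inb(B,s['eef_pos']),s['eef_pos'],s['contact_force'])
o=np.zeros((600,800,3),np.uint8)
d=get_image('top');q=proj(d,[tf(B,[.02,0,.03])[0]])[0].astype(int);x0,y0=q[0]-60,q[1]-35
c=crop(d['pixels'],x0,y0,120,60,5)
draw(c,d,tf(B,rect(-.09,.08,-.13,.138,.008)),x0,y0,5,(255,0,0))
o[:300,:600]=c
d=get_image('side');q=proj(d,[tf(B,[.02,0,.03])[0]])[0].astype(int);x0,y0=q[0]-50,q[1]-30
o[300:,:600]=crop(d['pixels'],x0,y0,120,60,5)
cv2.imwrite('pics/c4.png',o)
E
```

```text
(np.float64(29.1), np.float64(38.1)) [ 0.6040384  -0.01679669  0.04791141] [-0.7212908   5.79405297  6.01354652]
```

View pics/c4.png

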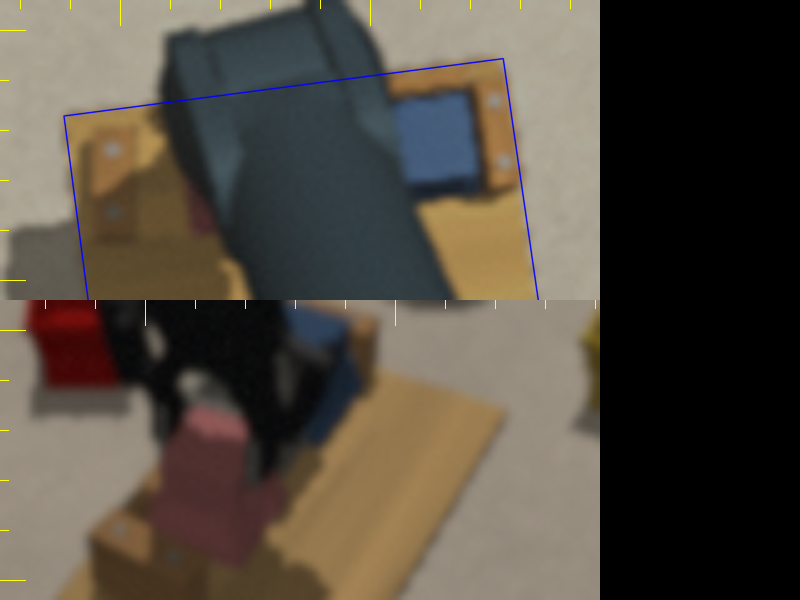

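The side crop shows the pink pot at (205,480), upright and against the grey pot. It stalls at board y ≈ 38 mm with the force rising, so the row is tight. I'll push slightly more, relax, release and rise.

>>> servo_tool(
  series=[
    [[-0.04, 0, 0, 0, 0, 0], [0, 0, 0, 0, 0, 0], [0.06, 0, -0.03, 0, 0, 0], [0.04, 0, 0, 0, 0, 0], [0, 0, 0, 0, 0, 0]],
  ],
)

```text
time_s: 8.22
eef_pos: [0.6026, -0.017, 0.048]
tool_rot: [3.141, -0.001, 1.69]
contact_force: [-0.6, 4.2, 1.4]
opening: 0.0473
grip_force: 42.0
```

>>> servo_tool(
  series=[
    [[0, 0, 0, 0, 0, 0], [0, 0, 0, 0, 0, 0], [0, 0, 0, 0, 0, 0], [0, 0, 0, 0, 0, 0], [0, 0, 0, 0, 0, 0]],
  ],
  grip=0,
)

```text
time_s: 8.63
eef_pos: [0.6026, -0.0192, 0.0481]
tool_rot: [-3.141, 0.001, 1.688]
contact_force: [0.4, 0.0, 0.0]
opening: 0.0854
grip_force: 0.0
```

>>> servo_tool(
  series=[
    [[0, 0, -0.1, 0, 0, 0], [0, 0, -0.2, 0, 0, 0], [0, 0, -0.4, 0, 0, 0], [0, 0, -0.7, 0, 0, 0], [0, 0, -0.7, 0, 0, 0]],
  ],
)

```text
time_s: 9.05
eef_pos: [0.6015, -0.0181, 0.154]
tool_rot: [-3.139, -0.001, 1.689]
contact_force: [1.2, 0.1, 0.4]
opening: 0.0855
grip_force: 0.0
```

```bash
python3 - <<'E'
from h import *
B,P,H=pickle.load(open('poses.pkl','rb'))
t=tf(H,[.088,-.0045,0])[0];print('grip at',t)
plan([t[0],t[1],.15],H[2]+np.pi,12)
E
```

```text
grip at [0.55256166 0.20290696 0.        ]
t 9.05 at [ 0.6015 -0.0181  0.154 ] yaw 1.689 go [-0.0489  0.221  -0.004 ]
[np.float64(0.38), np.float64(-0.04), np.float64(0.01), np.float64(-0.0), np.float64(-0.0), np.float64(-0.097)]
[np.float64(0.38), np.float64(0.0), np.float64(0.01), np.float64(-0.0), np.float64(-0.0), np.float64(-0.097)]
[np.float64(0.38), np.float64(0.04), np.float64(0.01), np.float64(-0.0), np.float64(-0.0), np.float64(-0.097)]
[np.float64(0.37), np.float64(0.08), np.float64(0.01), np.float64(-0.0), np.float64(-0.0), np.float64(-0.097)]
[np.float64(0.36), np.float64(0.11), np.float64(0.01), np.float64(-0.0), np.float64(-0.0), np.float64(-0.097)]
[np.float64(0.35), np.float64(0.15), np.float64(0.01), np.float64(-0.0), np.float64(-0.0), np.float64(-0.097)]
[np.float64(0.33), np.float64(0.18), np.float64(0.01), np.float64(-0.0), np.float64(-0.0), np.float64(-0.097)]
[np.float64(0.31), np.float64(0.22), np.float64(0.01), np.float64(-0.0), np.float64(-0.0), np.float64(-0.097)]
[np.float64(0.28), np.float64(0.25), np.float64(0.01), np.float64(-0.0), np.float64(-0.0), np.float64(-0.097)]
[np.float64(0.26), np.float64(0.28), np.float64(0.01), np.float64(-0.0), np.float64(-0.0), np.float64(-0.097)]
[np.float64(0.23), np.float64(0.3), np.float64(0.01), np.float64(-0.0), np.float64(-0.0), np.float64(-0.097)]
[np.float64(0.2), np.float64(0.32), np.float64(0.01), np.float64(-0.0), np.float64(-0.0), np.float64(-0.097)]
```

>>> servo_tool(
  series=[
    [[0.38, -0.04, 0, 0, 0, -0.097], [0.38, 0, 0, 0, 0, -0.097], [0.38, 0.04, 0, 0, 0, -0.097], [0.37, 0.08, 0, 0, 0, -0.097], [0.36, 0.11, 0, 0, 0, -0.097]],
  ],
)

```text
time_s: 9.47
eef_pos: [0.5822, 0.0755, 0.1548]
tool_rot: [3.14, 0.001, 2.202]
contact_force: [-0.6, -0.1, -0.8]
opening: 0.0852
grip_force: 0.0
```

>>> servo_tool(
  series=[
    [[0.35, 0.15, 0, 0, 0, -0.097], [0.33, 0.18, 0, 0, 0, -0.097], [0.31, 0.22, 0, 0, 0, -0.097], [0.28, 0.25, 0, 0, 0, -0.097], [0.26, 0.28, 0, 0, 0, -0.097]],
  ],
)

```text
time_s: 9.88
eef_pos: [0.562, 0.1679, 0.1546]
tool_rot: [3.141, 0.002, 2.71]
contact_force: [1.1, 0.2, 0.1]
opening: 0.0854
grip_force: 0.0
```

>>> servo_tool(
  series=[
    [[0.23, 0.3, 0, 0, 0, -0.097], [0.2, 0.32, 0, 0, 0, -0.097], [0, 0, 0, 0, 0, 0], [0, 0, 0, 0, 0, 0], [0, 0, 0, 0, 0, 0]],
  ],
)

```text
time_s: 10.3
eef_pos: [0.5542, 0.2028, 0.1538]
tool_rot: [-3.141, 0.001, 2.905]
contact_force: [-0.4, -0.5, 0.2]
opening: 0.0856
grip_force: 0.0
```

```bash
python3 - <<'E'
from h import *
from rig import *
B,P,H=pickle.load(open('poses.pkl','rb'))
t=tf(H,[.088,-.0045,0])[0]
plan([t[0],t[1],.022],H[2]+np.pi,1)
o=np.zeros((600,800,3),np.uint8)
d=get_image('top');q=proj(d,[tf(B,[.02,0,.03])[0]])[0].astype(int);x0,y0=q[0]-60,q[1]-35
c=crop(d['pixels'],x0,y0,120,60,5);o[:300,:600]=c
d=get_image('side');q=proj(d,[tf(H,[.07,0,.05])[0]])[0].astype(int);x0,y0=q[0]-60,q[1]-30
c=crop(d['pixels'],x0,y0,120,60,5)
w=[*tf(H,[.038,0,0])[0,:2],H[2]]
for z in(0,.04):draw(c,d,tf(w,[[-.065,-.0165,z],[.065,-.0165,z],[.065,.0075,z],[-.065,.0255,z]]),x0,y0,5,(255,0,0))
o[300:,:600]=c
cv2.imwrite('pics/c5.png',o)
E
```

```text
t 10.3 at [0.5542 0.2028 0.1538] yaw 2.905 go [-1.700e-03  1.000e-04 -1.318e-01]
[np.float64(0.04), np.float64(-0.0), np.float64(2.64), np.float64(-0.001), np.float64(0.001), np.float64(-0.006)]
```

View pics/c5.png

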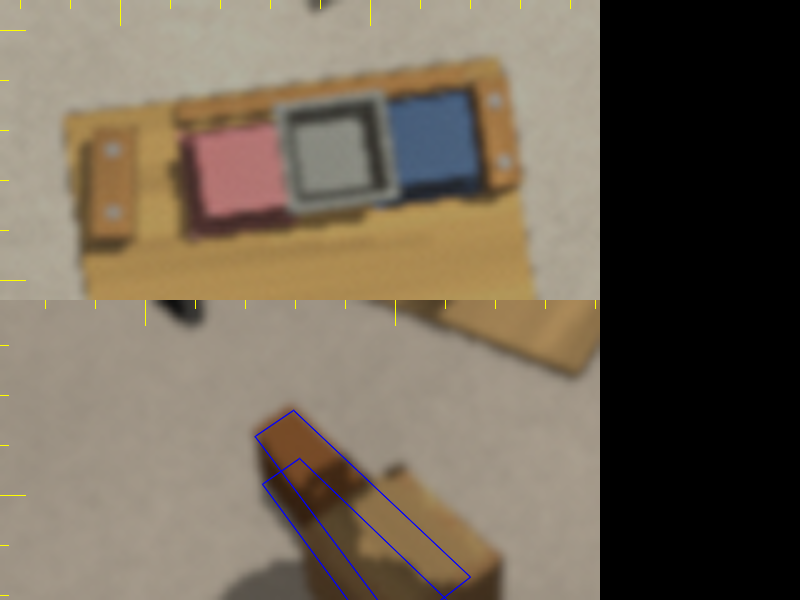

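The pink pot at (240,170) is square and tucked under the grey brim, and the row is tight. The holder wedge's thin end is at (275,425) in the side crop, under the gripper. I'll descend over it.

>>> servo_tool(
  series=[
    [[0.04, 0, 0.5, 0, 0, -0.005], [0, 0, 0.5, 0, 0, 0], [0, 0, 0.5, 0, 0, 0], [0, 0, 0.5, 0, 0, 0], [0, 0, 0.4, 0, 0, 0]],
  ],
)

```text
time_s: 10.82
eef_pos: [0.5516, 0.202, 0.0313]
tool_rot: [-3.139, -0.001, 2.91]
contact_force: [-0.8, 0.4, -0.4]
opening: 0.0849
grip_force: 0.0
```

>>> servo_tool(
  series=[
    [[0, 0, 0.25, 0, 0, 0], [0, 0, 0.15, 0, 0, 0], [0, 0, 0.07, 0, 0, 0], [0, 0, 0, 0, 0, 0], [0, 0, 0, 0, 0, 0]],
  ],
)

```text
time_s: 11.23
eef_pos: [0.5527, 0.2048, 0.0108]
tool_rot: [3.141, 0.002, 2.913]
contact_force: [-0.1, 0.3, 0.5]
opening: 0.0856
grip_force: 0.0
```

>>> servo_tool(
  series=[
    [[0, 0, 0, 0, 0, 0], [0, 0, 0, 0, 0, 0], [0, 0, 0, 0, 0, 0], [0, 0, 0, 0, 0, 0], [0, 0, 0, 0, 0, 0]],
  ],
  grip=1,
  newtons=40,
)

```text
time_s: 11.65
eef_pos: [0.552, 0.2045, 0.0104]
tool_rot: [3.141, 0.001, 2.913]
contact_force: [2.1, 0.5, 0.6]
opening: 0.0274
grip_force: 39.3
```

>>> servo_tool(
  series=[
    [[0, 0, 0, 0, 0, 0], [0, 0, 0, 0, 0, 0], [0, 0, 0, 0, 0, 0], [0, 0, 0, 0, 0, 0], [0, 0, 0, 0, 0, 0]],
  ],
)

```text
time_s: 12.07
eef_pos: [0.5521, 0.2046, 0.0103]
tool_rot: [3.141, 0.001, 2.913]
contact_force: [-1.0, -2.0, 5.2]
opening: 0.0272
grip_force: 39.6
```

>>> servo_tool(
  series=[
    [[-0.15, 0, 0, 0, 0, 0], [-0.2, 0, 0, 0, 0, 0], [-0.25, 0, 0, 0, 0, 0], [-0.25, 0, 0, 0, 0, 0], [-0.25, 0, 0, 0, 0, 0]],
  ],
)

```text
time_s: 12.48
eef_pos: [0.6028, 0.1937, 0.0103]
tool_rot: [-3.141, -0.004, 2.916]
contact_force: [-6.6, -0.5, 9.4]
opening: 0.0274
grip_force: 38.5
```

>>> servo_tool(
  series=[
    [[-0.25, 0, 0, 0, 0, 0], [-0.25, 0, 0, 0, 0, 0], [-0.2, 0, 0, 0, 0, 0], [-0.15, 0, 0, 0, 0, 0], [-0.05, 0, 0, 0, 0, 0]],
  ],
)

```text
time_s: 12.9
eef_pos: [0.6493, 0.1831, 0.0104]
tool_rot: [3.14, -0.001, 2.913]
contact_force: [-3.9, 0.2, 7.4]
opening: 0.0272
grip_force: 39.4
```

>>> servo_tool(
  series=[
    [[0, 0, 0, 0, 0, 0], [0, 0, 0, 0, 0, 0], [0, 0, 0, 0, 0, 0], [0, 0, 0, 0, 0, 0], [0, 0, 0, 0, 0, 0]],
  ],
  grip=0,
)

```text
time_s: 13.32
eef_pos: [0.6485, 0.1816, 0.0093]
tool_rot: [-3.141, -0.001, 2.913]
contact_force: [-0.5, -0.8, -0.8]
opening: 0.0846
grip_force: 0.0
```

>>> servo_tool(
  series=[
    [[0, 0, -0.2, 0, 0, 0], [0, 0, -0.4, 0, 0, 0], [0, 0, -0.5, 0, 0, 0], [0, 0, -0.5, 0, 0, 0], [0, 0, -0.4, 0, 0, 0]],
  ],
)

```text
time_s: 13.73
eef_pos: [0.6496, 0.1823, 0.1126]
tool_rot: [3.14, 0.002, 2.913]
contact_force: [0.7, 0.0, -0.6]
opening: 0.0851
grip_force: 0.0
```

```bash
python3 - <<'E'
from h import *
from rig import *
B,P,H=pickle.load(open('poses.pkl','rb'))
w=[*tf(H,[.138,0,0])[0,:2],H[2]];print(w)
o=np.zeros((600,800,3),np.uint8)
for i,n in enumerate(('top','side')):
    d=get_image(n);pickle.dump(d,open(n+'5.pkl','wb'));q=proj(d,[tf(w,[0,0,.02])[0]])[0].astype(int);x0,y0=q[0]-40,q[1]-50
    x0,y0=(q[0]-40,q[1]-50)
    c=crop(d['pixels'],x0,y0,80,100,5);print(x0,y0)
    for z in(.0,.04):draw(c,d,tf(w,[[-.065,-.0165,z],[.065,-.0165,z],[.065,.0075,z],[-.065,.0255,z]]),x0,y0,5,(255,0,0))
    o[:500,i*400:i*400+400]=c
cv2.imwrite('pics/c6.png',o)
E
```

```text
[np.float64(0.602271844890766), np.float64(0.1958964424560252), np.float64(-0.22986208022602245)]
162 129
176 182
```

View pics/c6.png

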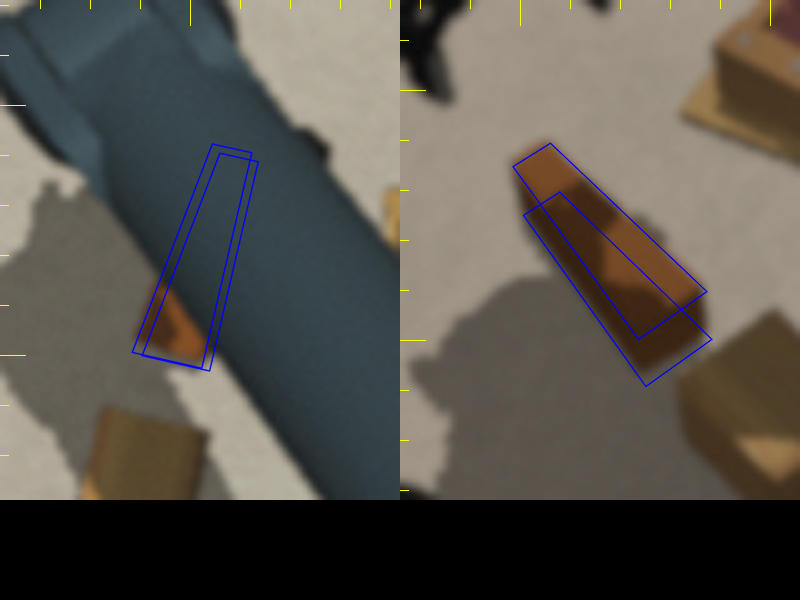

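The put-down wedge matches the predicted outline in the side crop (tip (535,155), butt (675,340)) to within about 2 mm, and its butt is clear of the holder. Next I'll re-grip at the thick end, with the pads along its bisector.

```bash
python3 - <<'E'
from h import *
B,P,H=pickle.load(open('poses.pkl','rb'))
w=[*tf(H,[.140,0,0])[0,:2],H[2]];pickle.dump(w,open('w.pkl','wb'))
t=tf(w,[-.042,.0029,0])[0]
plan([t[0],t[1],.0115],w[2]+np.pi-.069,5)
E
```

```text
t 13.83 at [0.6524 0.1837 0.1157] yaw 2.913 go [-0.0884  0.0241 -0.1042]
[np.float64(0.37), np.float64(0.01), np.float64(0.41), np.float64(0.001), np.float64(0.002), np.float64(0.013)]
[np.float64(0.37), np.float64(0.01), np.float64(0.41), np.float64(0.001), np.float64(0.002), np.float64(0.013)]
[np.float64(0.37), np.float64(0.0), np.float64(0.41), np.float64(0.001), np.float64(0.002), np.float64(0.013)]
[np.float64(0.37), np.float64(-0.0), np.float64(0.42), np.float64(0.001), np.float64(0.002), np.float64(0.013)]
[np.float64(0.37), np.float64(-0.01), np.float64(0.42), np.float64(0.001), np.float64(0.002), np.float64(0.013)]
```

>>> servo_tool(
  series=[
    [[0.4, 0, 0, 0, 0, 0.013], [0.4, 0, 0, 0, 0, 0.013], [0.4, 0, 0, 0, 0, 0.013], [0.4, 0, 0.2, 0, 0, 0.013], [0.2, 0, 0.4, 0, 0, 0.013]],
  ],
)

```text
time_s: 14.25
eef_pos: [0.5608, 0.2065, 0.0816]
tool_rot: [3.139, 0.002, 2.847]
contact_force: [-0.5, 0.1, 0.6]
opening: 0.0854
grip_force: 0.0
```

>>> servo_tool(
  series=[
    [[0, 0, 0.5, 0, 0, 0], [0, 0, 0.4, 0, 0, 0], [0, 0, 0, 0, 0, 0], [0, 0, 0, 0, 0, 0], [0, 0, 0, 0, 0, 0]],
  ],
)

```text
time_s: 14.67
eef_pos: [0.5625, 0.2047, 0.0356]
tool_rot: [3.141, 0.001, 2.845]
contact_force: [-0.4, 0.7, 0.2]
opening: 0.0854
grip_force: 0.0
```

```bash
python3 - <<'E'
from h import *
w=pickle.load(open('w.pkl','rb'))
t=tf(w,[-.042,.0029,0])[0]
plan([t[0],t[1],.0115],w[2]+np.pi-.069,1)
E
```

```text
t 14.67 at [0.5625 0.2047 0.0356] yaw 2.845 go [ 0.0014  0.0031 -0.0241]
[np.float64(-0.01), np.float64(0.07), np.float64(0.48), np.float64(0.001), np.float64(0.001), np.float64(0.002)]
```

>>> servo_tool(
  series=[
    [[0, 0.06, 0.2, 0, 0, 0], [0, 0, 0.2, 0, 0, 0], [0, 0, 0.08, 0, 0, 0], [0, 0, 0, 0, 0, 0], [0, 0, 0, 0, 0, 0]],
  ],
)

```text
time_s: 15.08
eef_pos: [0.5624, 0.207, 0.0103]
tool_rot: [-3.141, -0.001, 2.845]
contact_force: [0.1, -0.3, 0.8]
opening: 0.0856
grip_force: 0.0
```

>>> servo_tool(
  series=[
    [[0, 0, 0, 0, 0, 0], [0, 0, 0, 0, 0, 0], [0, 0, 0, 0, 0, 0], [0, 0, 0, 0, 0, 0], [0, 0, 0, 0, 0, 0]],
  ],
  grip=1,
  newtons=50,
)

```text
time_s: 15.5
eef_pos: [0.5633, 0.2076, 0.0115]
tool_rot: [3.141, 0.001, 2.845]
contact_force: [-0.1, -0.4, 2.0]
opening: 0.0391
grip_force: 50.5
```

>>> servo_tool(
  series=[
    [[0, 0, 0, 0, 0, 0], [0, 0, 0, 0, 0, 0], [0, 0, 0, 0, 0, 0], [0, 0, 0, 0, 0, 0], [0, 0, 0, 0, 0, 0]],
  ],
)

```text
time_s: 15.92
eef_pos: [0.5633, 0.2076, 0.0114]
tool_rot: [3.141, 0.001, 2.845]
contact_force: [-1.7, 0.0, 6.1]
opening: 0.039
grip_force: 50.6
```

>>> servo_tool(
  series=[
    [[0, 0, -0.1, 0, 0, 0], [0, 0, -0.3, 0, 0, 0], [0, 0, -0.5, 0, 0, 0], [0, 0, -0.5, 0, 0, 0], [0, 0, -0.2, 0, 0, 0]],
  ],
)

```text
time_s: 16.33
eef_pos: [0.5644, 0.2081, 0.0944]
tool_rot: [3.139, 0.004, 2.845]
contact_force: [-0.7, 0.6, -0.4]
opening: 0.0391
grip_force: 50.5
```

```bash
python3 - <<'E'
from h import *
B,P,H=pickle.load(open('poses.pkl','rb'))
b=[*tf(B,[-.085,.092,0])[0,:2],B[2]];print(b)
t=tf(b,[-.042,.0029,0])[0]
plan([t[0],t[1],.09],b[2]+np.pi-.069,10)
E
```

```text
[np.float64(0.48412779451195836), np.float64(0.02260690945795045), np.float64(0.12341787606896737)]
t 16.33 at [0.5644 0.2081 0.0944] yaw 2.845 go [-0.1223 -0.1878 -0.0044]
[np.float64(0.12), np.float64(-0.43), np.float64(0.01), np.float64(0.0), np.float64(0.0), np.float64(-0.034)]
[np.float64(0.14), np.float64(-0.43), np.float64(0.01), np.float64(0.0), np.float64(0.0), np.float64(-0.034)]
[np.float64(0.15), np.float64(-0.42), np.float64(0.01), np.float64(0.0), np.float64(0.0), np.float64(-0.034)]
[np.float64(0.17), np.float64(-0.42), np.float64(0.01), np.float64(0.0), np.float64(0.0), np.float64(-0.034)]
[np.float64(0.18), np.float64(-0.41), np.float64(0.01), np.float64(0.0), np.float64(0.0), np.float64(-0.034)]
[np.float64(0.2), np.float64(-0.4), np.float64(0.01), np.float64(0.0), np.float64(0.0), np.float64(-0.034)]
[np.float64(0.21), np.float64(-0.4), np.float64(0.01), np.float64(0.0), np.float64(0.0), np.float64(-0.034)]
[np.float64(0.23), np.float64(-0.39), np.float64(0.01), np.float64(0.0), np.float64(0.0), np.float64(-0.034)]
[np.float64(0.24), np.float64(-0.38), np.float64(0.01), np.float64(0.0), np.float64(0.0), np.float64(-0.034)]
[np.float64(0.25), np.float64(-0.37), np.float64(0.01), np.float64(0.0), np.float64(0.0), np.float64(-0.034)]
```

>>> servo_tool(
  series=[
    [[0.12, -0.43, 0, 0, 0, -0.034], [0.14, -0.43, 0, 0, 0, -0.034], [0.15, -0.42, 0, 0, 0, -0.034], [0.17, -0.42, 0, 0, 0, -0.034], [0.18, -0.41, 0, 0, 0, -0.034]],
  ],
)

```text
time_s: 16.75
eef_pos: [0.5007, 0.1115, 0.0905]
tool_rot: [-3.141, -0.001, 3.025]
contact_force: [-0.9, -0.5, -1.3]
opening: 0.0393
grip_force: 50.4
```

>>> servo_tool(
  series=[
    [[0.2, -0.4, 0, 0, 0, -0.034], [0.21, -0.4, 0, 0, 0, -0.034], [0.23, -0.39, 0, 0, 0, -0.034], [0.24, -0.38, 0, 0, 0, -0.034], [0.25, -0.37, 0, 0, 0, -0.034]],
  ],
)

```text
time_s: 17.17
eef_pos: [0.4395, 0.0173, 0.0905]
tool_rot: [-3.141, -0.001, -3.08]
contact_force: [-0.5, -0.0, -0.2]
opening: 0.0391
grip_force: 50.4
```

>>> servo_tool(
  series=[
    [[0, 0, 0.3, 0, 0, 0], [0, 0, 0.3, 0, 0, 0], [0, 0, 0.2, 0, 0, 0], [0, 0, 0, 0, 0, 0], [0, 0, 0, 0, 0, 0]],
  ],
)

```text
time_s: 17.58
eef_pos: [0.4403, 0.0188, 0.0504]
tool_rot: [3.141, -0.002, -3.081]
contact_force: [0.8, -0.3, -1.3]
opening: 0.0392
grip_force: 50.3
```

```bash
python3 - <<'E'
from h import *
from rig import *
B,P,H=pickle.load(open('poses.pkl','rb'))
b=[*tf(B,[-.085,.092,0])[0,:2],B[2]]
t=tf(b,[-.042,.0029,0])[0]
plan([t[0],t[1],.0225],b[2]+np.pi-.069,1)
s=sense();e=s['eef_pos'];yw=s['tool_rot'][2]-np.pi+.069
w=[0,0,yw];v=tf(w,[-.042,.0029,0])[0];w=[e[0]-v[0],e[1]-v[1],yw]
o=np.zeros((600,800,3),np.uint8)
for i,n in enumerate(('top','side')):
    d=get_image(n);q=proj(d,[tf(w,[0.05,0,.06])[0]])[0].astype(int);x0,y0=q[0]-40,q[1]-55
    c=crop(d['pixels'],x0,y0,80,110,5)
    for z in(.0,.04):
        z+=e[2]-.0115;draw(c,d,tf(w,[[-.065,-.0165,z],[.065,-.0165,z],[.065,.0075,z],[-.065,.0255,z]]),x0,y0,5,(255,0,0))
    o[:550,i*400:i*400+400]=c
cv2.imwrite('pics/c7.png',o)
E
```

```text
t 17.58 at [0.4403 0.0188 0.0504] yaw -3.081 go [ 0.0018  0.0015 -0.0279]
[np.float64(-0.04), np.float64(0.03), np.float64(0.56), np.float64(0.0), np.float64(-0.002), np.float64(0.006)]
```

View pics/c7.png

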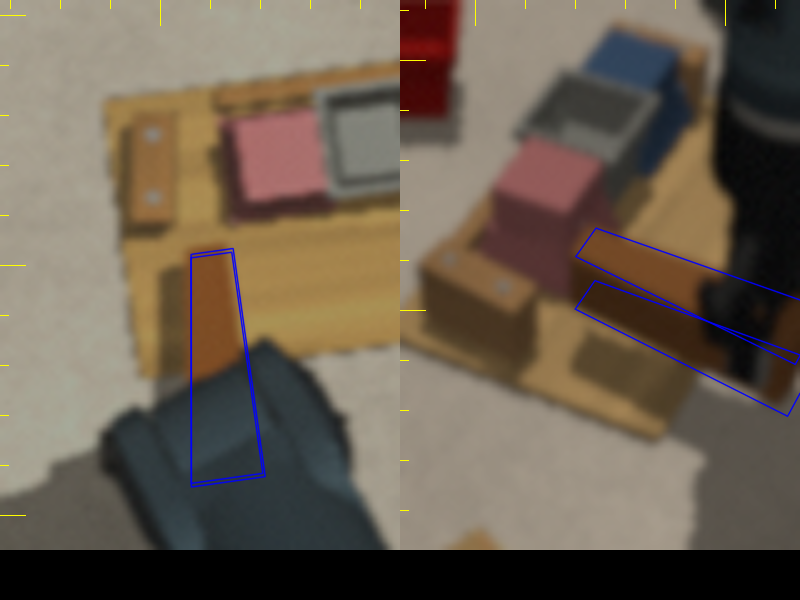

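The wedge is held as predicted, its tip at (212,250) in the top crop and aimed at the gap between the block (150,170) and the pink pot (275,160). I'll lower it onto the apron and slide it in.

>>> servo_tool(
  series=[
    [[0, 0.03, 0.25, 0, 0, 0], [0, 0, 0.2, 0, 0, 0], [0, 0, 0.1, 0, 0, 0], [0, 0, 0.02, 0, 0, 0], [0, 0, 0, 0, 0, 0]],
  ],
)

```text
time_s: 18.1
eef_pos: [0.4406, 0.0201, 0.022]
tool_rot: [3.141, -0.001, -3.082]
contact_force: [-0.2, 0.5, -1.2]
opening: 0.0392
grip_force: 50.4
```

>>> servo_tool(
  series=[
    [[-0.1, 0.01, 0, 0, 0, 0], [-0.1, 0.01, 0, 0, 0, 0], [-0.1, 0, 0, 0, 0, 0], [-0.1, 0.01, 0, 0, 0, 0], [0, 0, 0, 0, 0, 0]],
  ],
)

```text
time_s: 18.52
eef_pos: [0.4631, 0.0229, 0.0229]
tool_rot: [3.141, 0.003, -3.082]
contact_force: [0.2, -0.9, -0.1]
opening: 0.0391
grip_force: 50.4
```

```bash
cat >>h.py <<'E'
def wb():
    from rig import sense
    B=pickle.load(open('poses.pkl','rb'))[0];s=sense();e=s['eef_pos'];yw=s['tool_rot'][2]-np.pi+.069
    v=tf([0,0,yw],[-.042,.0029,0])[0];w=[e[0]-v[0],e[1]-v[1]]
    x,y=inb(B,w);print('wedge org',x,y,'tip x',x+65,'dyaw',round((yw-B[2]+np.pi)%(2*np.pi)-np.pi,3),'F',np.round(s['contact_force'],1),'z',round(e[2],4),'t',s['time_s'])
E
python3 -c "
from h import *
wb()"
```

```text
wedge org -63.8 92.2 tip x 1.2000000000000028 dyaw 0.005 F [ 0.2 -0.9 -0.1] z 0.0229 t 18.5167
```

>>> servo_tool(
  series=[
    [[-0.12, 0.01, 0.01, 0, 0, 0], [-0.12, 0, 0.01, 0, 0, 0], [-0.12, 0.01, 0.01, 0, 0, 0], [-0.12, 0, 0, 0, 0, 0], [-0.04, 0, 0, 0, 0, 0]],
  ],
)

```text
time_s: 18.93
eef_pos: [0.488, 0.0247, 0.0208]
tool_rot: [-3.141, 0.001, -3.083]
contact_force: [0.1, -1.4, -1.4]
opening: 0.0392
grip_force: 50.3
```

>>> servo_tool(
  series=[
    [[-0.06, -0.01, 0.01, 0, 0, 0], [-0.06, -0.02, 0, 0, 0, 0], [-0.06, -0.01, 0, 0, 0, 0], [0, 0, 0, 0, 0, 0], [0, 0, 0, 0, 0, 0]],
  ],
)

```text
time_s: 19.35
eef_pos: [0.496, 0.0239, 0.0204]
tool_rot: [3.141, 0.0, -3.082]
contact_force: [-0.8, 0.8, -0.1]
opening: 0.0391
grip_force: 50.5
```

```bash
python3 -c "
from h import *
wb()"
```

```text
wedge org -31.0 89.2 tip x 34.0 dyaw 0.005 F [-0.8  0.8 -0.1] z 0.0204 t 19.35
```

>>> servo_tool(
  series=[
    [[-0.06, -0.01, 0.01, 0, 0, 0], [-0.06, 0, 0.01, 0, 0, 0], [-0.06, 0, 0, 0, 0, 0], [-0.06, 0, 0, 0, 0, 0], [0, 0, 0, 0, 0, 0]],
  ],
)

```text
time_s: 19.77
eef_pos: [0.509, 0.0241, 0.0195]
tool_rot: [3.141, 0.001, -3.082]
contact_force: [-0.4, 0.4, -0.7]
opening: 0.0389
grip_force: 50.5
```

>>> servo_tool(
  series=[
    [[-0.04, 0, 0.01, 0, 0, 0], [-0.04, 0, 0, 0, 0, 0], [-0.04, 0, 0, 0, 0, 0], [0, 0, 0, 0, 0, 0], [0, 0, 0, 0, 0, 0]],
  ],
)

```text
time_s: 20.18
eef_pos: [0.5143, 0.0243, 0.0194]
tool_rot: [-3.141, 0.001, -3.082]
contact_force: [-1.3, -1.5, 5.5]
opening: 0.0389
grip_force: 51.0
```

```bash
python3 -c "
from h import *
wb()"
```

```text
wedge org -12.8 87.3 tip x 52.2 dyaw 0.005 F [-1.3 -1.5  5.5] z 0.0194 t 20.1833
```

>>> servo_tool(
  series=[
    [[-0.04, 0, -0.02, 0, 0, 0], [-0.04, 0, 0, 0, 0, 0], [-0.04, 0, 0, 0, 0, 0], [0, 0, 0, 0, 0, 0], [0, 0, 0, 0, 0, 0]],
  ],
)

```text
time_s: 20.6
eef_pos: [0.52, 0.0243, 0.0196]
tool_rot: [3.142, 0.0, -3.083]
contact_force: [0.4, -0.6, -1.4]
opening: 0.0394
grip_force: 50.5
```

>>> servo_tool(
  series=[
    [[-0.03, 0, 0, 0, 0, 0], [-0.03, 0, 0, 0, 0, 0], [-0.03, 0, 0, 0, 0, 0], [0, 0, 0, 0, 0, 0], [0, 0, 0, 0, 0, 0]],
  ],
)

```text
time_s: 21.02
eef_pos: [0.5241, 0.0245, 0.0196]
tool_rot: [-3.141, -0.001, -3.083]
contact_force: [0.5, -1.3, -1.3]
opening: 0.0393
grip_force: 50.3
```

```bash
python3 -c "
from h import *
wb()"
```

```text
wedge org -3.1 86.2 tip x 61.9 dyaw 0.004 F [ 0.5 -1.3 -1.3] z 0.0196 t 21.0167
```

>>> servo_tool(
  series=[
    [[0, 0, 0.01, 0, 0, 0], [0, 0, 0, 0, 0, 0], [0, 0, 0, 0, 0, 0], [0, 0, 0, 0, 0, 0], [0, 0, 0, 0, 0, 0]],
  ],
  grip=0,
)

```text
time_s: 21.43
eef_pos: [0.5246, 0.0253, 0.0195]
tool_rot: [3.141, 0.001, -3.081]
contact_force: [0.3, 0.4, -0.7]
opening: 0.0853
grip_force: 0.0
```

>>> servo_tool(
  series=[
    [[0, 0, -0.1, 0, 0, 0], [0, 0, -0.3, 0, 0, 0], [0, 0, -0.5, 0, 0, 0], [0, 0, -0.4, 0, 0, 0], [0, 0, 0, 0, 0, 0]],
  ],
)

```text
time_s: 21.85
eef_pos: [0.5283, 0.0258, 0.0895]
tool_rot: [-3.141, 0.009, -3.082]
contact_force: [0.3, -0.4, 0.9]
opening: 0.0854
grip_force: 0.0
```

```bash
python3 - <<'E'
from h import *
B,P,H=pickle.load(open('poses.pkl','rb'))
t=tf(B,[-.115,.091,0])[0]
plan([t[0],t[1],.022],B[2]+np.pi,3)
E
```

```text
t 21.85 at [0.5283 0.0258 0.0895] yaw -3.082 go [-0.0738 -0.0079 -0.0675]
[np.float64(0.5), np.float64(-0.02), np.float64(0.45), np.float64(-0.0), np.float64(0.003), np.float64(-0.02)]
[np.float64(0.5), np.float64(-0.01), np.float64(0.45), np.float64(-0.0), np.float64(0.003), np.float64(-0.02)]
[np.float64(0.5), np.float64(-0.0), np.float64(0.45), np.float64(-0.0), np.float64(0.003), np.float64(-0.02)]
```

>>> servo_tool(
  series=[
    [[0.5, -0.01, 0, 0, 0, -0.02], [0.5, -0.01, 0, 0, 0, -0.02], [0.45, -0.01, 0, 0, 0, -0.02], [0, 0, 0.4, 0, 0, 0], [0, 0, 0.4, 0, 0, 0]],
  ],
  grip=1,
)

```text
time_s: 22.27
eef_pos: [0.452, 0.0167, 0.0452]
tool_rot: [-3.139, 0.003, -3.02]
contact_force: [-0.3, 0.3, 0.3]
opening: 0.0259
grip_force: 0.0
```

>>> servo_tool(
  series=[
    [[0, 0, 0.4, 0, 0, 0], [0, 0, 0.15, 0, 0, 0], [0, 0, 0, 0, 0, 0], [0, 0, 0, 0, 0, 0], [0, 0, 0, 0, 0, 0]],
  ],
)

```text
time_s: 22.68
eef_pos: [0.4532, 0.0179, 0.0178]
tool_rot: [-3.142, 0.002, -3.019]
contact_force: [-0.2, -0.3, 0.4]
opening: -0.0002
grip_force: 0.0
```

```bash
python3 - <<'E'
from h import *
from rig import *
B,P,H=pickle.load(open('poses.pkl','rb'))
print(inb(B,sense()['eef_pos']))
t=tf(B,[-.09,.091,0])[0]
plan([t[0],t[1],.022],B[2]+np.pi,1)
E
```

```text
(np.float64(-116.3), np.float64(91.1))
t 22.68 at [0.4532 0.0179 0.0178] yaw -3.019 go [0.0261 0.0031 0.0042]
[np.float64(-0.53), np.float64(-0.0), np.float64(-0.08), np.float64(-0.0), np.float64(0.002), np.float64(-0.001)]
```

>>> servo_tool(
  series=[
    [[-0.2, 0, -0.08, 0, 0, 0], [-0.2, 0, 0, 0, 0, 0], [-0.16, 0, 0, 0, 0, 0], [-0.06, 0, 0, 0, 0, 0], [-0.04, 0, 0, 0, 0, 0]],
  ],
)

```text
time_s: 23.1
eef_pos: [0.4866, 0.0219, 0.0213]
tool_rot: [3.141, 0.002, -3.02]
contact_force: [0.5, -0.4, -0.2]
opening: -0.0002
grip_force: 0.0
```

>>> servo_tool(
  series=[
    [[-0.04, 0, 0, 0, 0, 0], [-0.04, 0, 0, 0, 0, 0], [-0.04, 0, 0, 0, 0, 0], [-0.04, 0, 0, 0, 0, 0], [0, 0, 0, 0, 0, 0]],
  ],
)

```text
time_s: 23.52
eef_pos: [0.4931, 0.0227, 0.0208]
tool_rot: [3.141, 0.0, -3.019]
contact_force: [0.2, 0.9, 0.3]
opening: 0.0001
grip_force: 0.0
```

>>> servo_tool(
  series=[
    [[-0.03, 0, 0, 0, 0, 0], [-0.03, 0, 0, 0, 0, 0], [-0.03, 0, 0, 0, 0, 0], [-0.03, 0, 0, 0, 0, 0], [0, 0, 0, 0, 0, 0]],
  ],
)

```text
time_s: 23.93
eef_pos: [0.4984, 0.0235, 0.0206]
tool_rot: [3.141, -0.001, -3.019]
contact_force: [-1.6, 0.5, 0.8]
opening: 0.0004
grip_force: 0.7
```

>>> servo_tool(
  series=[
    [[-0.03, 0, 0, 0, 0, 0], [-0.03, 0, 0, 0, 0, 0], [-0.03, 0, 0, 0, 0, 0], [-0.03, 0, 0, 0, 0, 0], [0, 0, 0, 0, 0, 0]],
  ],
)

```text
time_s: 24.35
eef_pos: [0.4985, 0.0231, 0.0192]
tool_rot: [-3.14, -0.013, -3.019]
contact_force: [-9.5, -1.7, 5.6]
opening: 0.0001
grip_force: 5.1
```

>>> servo_tool(
  series=[
    [[-0.03, 0, 0, 0, 0, 0], [-0.03, 0, 0, 0, 0, 0], [-0.03, 0, 0, 0, 0, 0], [-0.03, 0, 0, 0, 0, 0], [0, 0, 0, 0, 0, 0]],
  ],
)

```text
time_s: 24.77
eef_pos: [0.4986, 0.0228, 0.0177]
tool_rot: [-3.138, -0.025, -3.02]
contact_force: [-17.5, -1.7, 9.7]
opening: 0.0001
grip_force: 9.1
```

The wedge stopped dead and the force rose to 17.5 N, so it's jammed. I'll back off and look.

>>> servo_tool(
  series=[
    [[0.1, 0, 0, 0, 0, 0], [0.15, 0, 0, 0, 0, 0], [0.3, 0, -0.1, 0, 0, 0], [0.3, 0, -0.5, 0, 0, 0], [0, 0, -0.7, 0, 0, 0]],
  ],
)

```text
time_s: 25.18
eef_pos: [0.4632, 0.0188, 0.0835]
tool_rot: [3.141, -0.009, -3.019]
contact_force: [1.0, -0.5, -0.1]
opening: -0.0
grip_force: 0.0
```

>>> servo_tool(
  series=[
    [[0, 0.6, -0.5, 0, 0, 0], [0, 0.6, 0, 0, 0, 0], [0, 0.6, 0, 0, 0, 0], [0, 0.4, 0, 0, 0, 0], [0, 0, 0, 0, 0, 0]],
  ],
)

```text
time_s: 25.6
eef_pos: [0.456, 0.1351, 0.1127]
tool_rot: [3.138, 0.006, -3.011]
contact_force: [-0.2, 1.0, -0.3]
opening: 0.0002
grip_force: 0.0
```

```bash
python3 - <<'E'
from h import *
from rig import *
B,P,H=pickle.load(open('poses.pkl','rb'))
o=np.zeros((600,800,3),np.uint8)
for i,n in enumerate(('top','side')):
    d=get_image(n);q=proj(d,[tf(B,[0.01,0.02,.03])[0]])[0].astype(int);x0,y0=q[0]-65,q[1]-30
    c=crop(d['pixels'],x0,y0,130,60,5)
    for p,h in((.039,.024),(-.073,.024),(-.017,.032)):draw(c,d,tf(B,rect(.03-h,.03+h,p-h,p+h,.068)),x0,y0,5,(0,255,0))
    draw(c,d,tf([*tf(B,[.005,.0875,0])[0,:2],B[2]],[[-.065,-.0165,.048],[.065,-.0165,.048],[.065,.0075,.048],[-.065,.0255,.048]]),x0,y0,5,(255,0,0))
    o[i*300:i*300+300,:650]=c
cv2.imwrite('pics/c8.png',o)
s=sense();print(s['eef_pos'],s['contact_force'],s['time_s'])
E
```

```text
[0.45608257 0.12989809 0.11154674] [ 0.05622534 -0.23409543  0.36175902] 25.7
```

View pics/c8.png

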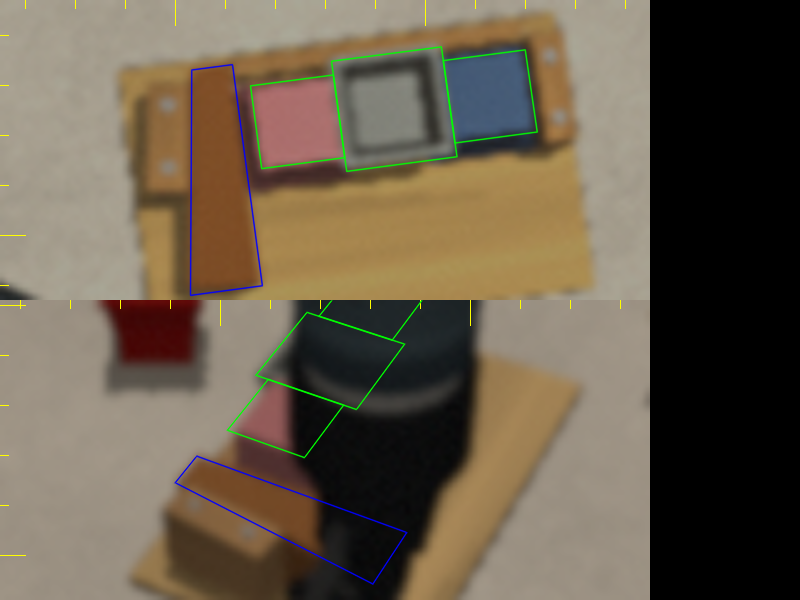

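The tight-row outlines coincide with all three pots, and the wedge sits in the gap with its tip at (212,67) and its butt outside. The gripper is clear. Handing in.

```bash
python3 -c "
from rig import *
print(hand_in())"
```

```text
the job is handed in; nothing more can be done
None
```

The job is handed in at about 26 s with no verdict returned; in the last pictures the pink pot was tucked third in a tight row, the wedge was jammed in the gap after a 17.5 N push with its tip at about board x = +70 mm, and I kept clear of the yellow pot, tape roll and jar.

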